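# Slide the loaded drying board off the pile into its carrier

## Task

The top board of the pile of three carries trimmed mushroom caps. Without lifting it or touching the caps, slide it off the pile straight into the tray carrier beside it and press it home against the rubber buffer at the far end, gently, so that the buffer gives but is not rammed; then swing the keeper with the red knob fully across behind the board so that it cannot slide back out. The caps stay on their board, and the two lower boards and the other loose things stay where they are.

Things in the scene. Friction and masses are not known exactly. Their poses are not given: they have to be found in the camera images.
- carrier: tray carrier fixed on the table: steel frame with a white slide deck, 188 mm wide, its top 30 mm above the table, from x = 0 to 262 mm. Origin on the table under the middle of the mouth (the deck's front edge); x points level from the mouth into it (the way the board slides), y to the left of that, z up. Side guides 13 mm high have inner faces at y = +-82 mm, flared to +-92 mm over the first 40 mm
- end_stop: grey block 24x70x26 mm fixed on the deck, origin under its middle (x = 264, y = 0 mm in the carrier), axes as the carrier's. A bolt with a black rubber buffer points from it to the mouth, 10 mm above the deck; its setting varies and is not reported: buffer face at x = 221 to 233 mm in the carrier, to be felt. It yields from 2 N on at 3 N/mm, is hard after 5 mm; over 12 N is ramming
- board_top: top board of the pile: light wood with darker end battens, 210 x 160 x 16 mm, about 0.3 kg. Origin at the centre of its underside (32 mm up at the start), x along its long side and towards the carrier within 2 degrees, z up; rear end face at x = -105 mm, front at +105. At the start its front is 6 to 17 mm short of the deck. Sliding friction 1 to 4 N. Once home its rear end is 11 to 23 mm inside the mouth
- board_middle: the board under the top one, the same size, underside 16 mm above the table; stays where it is (it may shift by less than 8 mm). It may stick out by up to 6 mm behind the top board.
- board_bottom: the lowest board of the pile, the same size, lying on the table; stays where it is (it may shift by less than 8 mm)
- keeper (a joint): angle of the keeper (rad): 0 = open, bar pointing back beside the pile and 20 degrees outwards; it turns counterclockwise seen from above to 1.92 = across the mouth (bar along the carrier's -y). Starts at 0 to 0.3 and stays where left (knob force 1 N). Pivot at x = 3, y = 112 mm in the carrier; bar 10 mm wide, 70 long, 35 to 45 mm above the table. A board that is not home blocks it
- keeper_knob (a point): middle of the keeper's upright red knob, 15 mm in diameter, from 51 to 80 mm above the table, 62 mm from the pivot; this point is 62 mm above the table
- cap_1: brown mushroom cap lying on the top board, 52x55x28 mm; origin at the centre of its underside; must stay on the board and not be touched
- cap_2: brown mushroom cap lying on the top board, 58x52x31 mm; origin at the centre of its underside; must stay on the board and not be touched
- cap_3: brown mushroom cap lying on the top board, 55x50x28 mm; origin at the centre of its underside; must stay on the board and not be touched
- bow_cutter: yellow bow cutter, 70x186x17 mm, lying on the table to the left of the pile; origin at the centre of its underside; leave alone
- loose_cap_1: loose brown mushroom cap, 65x60x44 mm, on the table beyond the carrier; origin at the centre of its underside; leave alone
- loose_cap_2: loose brown mushroom cap, 57x48x30 mm, on the table beyond the keeper; origin at the centre of its underside; leave alone
Not all that is in view belongs to the job. Leave any pink or turquoise look-alike of the cap_2 alone.

How it is judged:
By the outcome, as a careful person would: the job done as asked, in the order asked, and still so for the second after the job is handed in, with the robot touching nothing.
It also fails if it takes over 69 s, if anything falls off the work surface, if the arm or the gripper's body presses on something with over 40 N, if the wrist force passes 120 N, or if a joint passes its speed limit or range.

## Robot

A 7-joint arm with a two-finger parallel gripper is mounted at the origin on a cart in front of the work surface, level with it; the furniture and walls round the work are solid. World frame = base frame: x ahead of the robot, y to its left, z up, the work surface at z = 0. Lengths are in m, angles in rad, forces in N, time in s.
With the tool pointing down it reaches from about 0.425 to 0.925 m from the base axis. Payload 6.8 kg.
Tool frame: the origin (TCP) lies at the very end of the fingers, on their centre line; the grasp point (between the pads) lies 19 mm behind it; z points along the fingers, y is the line along which they close (so a half turn about z gives the same grasp; the last joint's range is limited). The gripper opens to 85 mm and grips with 20 to 120 N. Pads are 22 mm wide; open, the fingers measure 114 mm over their backs; the gripper's body (76 mm by 85 mm) begins 54 mm behind the grasp point. The pads swing forward as they close: fully open they stand 13 mm farther back than shut.
Start: joints at [1.192, 0.477, 0.022, 1.555, -0.011, 1.109, -0.083], TCP at [0.181, -0.65, 0.231] pointing down, gripper open.
Joint ranges: [-2.96, 2.96], [-0.34, 2.1], [-1.41, 1.46], [0.24, 2.44], [-1.37, 4.51], [0.17, 1.92], [-2.96, 2.96]. Speed limits (rad/s): [2.39, 2.39, 3.14, 3.14, 3.14, 3.14, 3.14].

## Interface

Orientations are given as a unit quaternion [w, x, y, z].
In Python, from station import bot gives the robot as it stands.
- The arm moves only by the tool apply_moves, never from a script. Its argument "deltas" is a list of rows, each a list of 3 entries, a list of its own where there are three numbers: the closure, from 0 (fully open) to 1 (shut), then the shift along the tool's x, y, z in units of 0.2 m (1.0 is 0.2 m), then the turn about the tool's z in units of 2 pi rad (1.0 is 2 pi rad). A call has 1 to 12 rows; each row is the pose to reach, as a shift and turn from the pose commanded when the call began, along the tool's axes at that moment, turning the shorter way round; what a row does not reach only later rows make up. A row lasts 1/10 s, in which the tool goes at most 50 mm and 8.59 degrees, less where a joint would pass 70% of its speed; a pose out of reach is approached as far as the arm can. A call with a number of a shift or a turn outside -1 to 1 is refused whole. A call with a gripper value outside its range is refused whole. The fingers move at their own pace and stop on an object; "squeeze" is the grip in N (left out, the last holds). Time passes only in rows, so rows that repeat a pose let the fingers close. It gives the time, the measured TCP pose, the force, the opening and the grip force at its end, in the units of the state.
- bot.get_obs(): the state, without advancing time (a new reading comes with each control period).
- bot.read_camera(name): name is "side" or "top" or "wrist"; returns a dict with "color" (400x640x3 uint8, red, green, blue), "intrinsics" (3x3 intrinsics, pixels), "pose" (4x4, takes a point from camera to world coordinates); the wrist camera has in their place "hand_eye" (4x4, takes a point from camera to tool coordinates, whose origin is the TCP and whose axes are the flange's). Camera axes: x right, y down, z forward; pixel columns grow to the right and rows downward; lengths in m; the calibration is good to about 2 mm. A picture is of the moment at which its call begins: read the wrist's pose just before it. There is no depth.
- bot.hand_in(): hands the job in; it is judged then, once.
Trained networks look in a picture, given as the dict that the camera call returned (one of the last four; its "shot" number tells which), for a name from the list of things; names that differ only in an ending like _2 or _b are one class to them, and where a whole thing is asked for, a point or a joint stands for the part that bears it (a point fixed in the world has none). Each returns a list of dicts, best first, with "confidence" (0 to 1); they miss things now and then, are a little off and sometimes report something else, mostly with a low value. They report only what shows in the picture. A call takes as long as a camera call. They do not tell look-alikes from the thing itself.
- bot.look_for(picture, target): "point" ([x, y, z] in m, in world coordinates, good to about 4 mm: the middle of the surface that is visible of it).
The state is a dict: "t": time; "q": joint angles; "joint_vel": joint speeds; "joint_torque": joint torques, N m; "eef_pos": TCP position; "tool_rot": TCP orientation; "contact_force": force on the tool from outside, world axes, zero at the start; "torque": the same for the moment, N m; "gripper_width": opening from 0.0 (shut) to 1.0 (fully open); "grasp_force": force on a finger pad.
Only numpy, scipy, OpenCV 4.12 (cv2) and the standard library are available. Lean on these libraries where they do the work, as an engineer would, in place of code of your own. Each camera call takes 0.05 s, during which the arm holds its last target. There are 200 camera calls.

## Working session

There is one attempt and no reset: what is moved stays moved. The work goes in short steps, Python scripts to look and compute and a tool call to move; the robot and the scene stay as the last step left them, time stands still between calls to the robot, and variables do not carry over. Pictures are saved under pics/ and viewed, at most 10 in all, crops included, and the job is handed in when it is done.

Besides the shell and the picture viewer there is one more tool, called as name([rows], argument=value, ...), one row to a line, values as JSON. apply_moves: Moves the arm, as the interface text tells. Its arguments: {"type":"object","properties":{"deltas":{"type":"array","items":{"type":"array"}},"squeeze":{"type":"number"}},"required":["deltas"]}

```bash
mkdir -p pics; python3 - <<'E'
from station import bot
import cv2,numpy as np
o=bot.get_obs(); print({k:np.round(v,3).tolist() for k,v in o.items()})
for n in ("top","side"):
    p=bot.read_camera(n); cv2.imwrite(f"pics/{n}0.png",p["color"][:,:,::-1])
    print(n,np.round(p["intrinsics"],1).tolist(),np.round(p["pose"],3).tolist())
    for t in ["carrier","end_stop","board_top","board_middle","keeper","keeper_knob","cap_1","bow_cutter","loose_cap_1"]:
        print(t,[(np.round(d["point"],3).tolist(),round(d["confidence"],2)) for d in bot.look_for(p,t)][:6])
E
```

```text
{'t': 0.0, 'q': [1.192, 0.478, 0.022, 1.556, -0.012, 1.109, -0.083], 'joint_vel': [-0.001, 0.001, -0.002, -0.001, 0.0, -0.001, -0.001], 'joint_torque': [-0.0, -59.646, 1.607, -28.12, 0.012, 0.009, 0.0], 'eef_pos': [0.18, -0.65, 0.23], 'tool_rot': [-0.001, 0.991, 0.135, -0.0], 'contact_force': [-0.611, -0.923, -0.236], 'torque': [-0.025, -0.052, 0.021], 'grasp_force': 0.0, 'gripper_width': 1.004}
top [[436.1, 0.0, 326.9], [0.0, 436.1, 198.9], [0.0, 0.0, 1.0]] [[0.026, -0.984, 0.178, 0.284], [-1.0, -0.024, 0.012, -0.03], [-0.008, -0.179, -0.984, 1.619], [0.0, 0.0, 0.0, 1.0]]
carrier [([0.493, -0.21, 0.035], 0.83)]
end_stop [([0.491, -0.316, 0.051], 0.77), ([0.795, 0.017, 0.018], 0.31)]
board_top [([0.483, 0.072, 0.044], 0.72)]
board_middle []
keeper []
keeper_knob []
cap_1 [([0.519, -0.004, 0.071], 0.68), ([0.796, 0.02, 0.02], 0.59), ([0.442, 0.016, 0.074], 0.54), ([0.366, -0.425, 0.027], 0.53), ([0.632, 0.072, 0.018], 0.49), ([0.556, 0.265, 0.021], 0.47)]
bow_cutter [([0.378, 0.343, 0.014], 0.72)]
loose_cap_1 [([0.794, 0.019, 0.02], 0.66)]
side [[497.9, 0.0, 327.7], [0.0, 497.9, 197.5], [0.0, 0.0, 1.0]] [[-0.874, -0.249, 0.417, -0.009], [-0.485, 0.43, -0.761, 1.045], [0.01, -0.868, -0.497, 0.771], [0.0, 0.0, 0.0, 1.0]]
carrier [([0.486, -0.192, 0.028], 0.93)]
end_stop [([0.488, -0.312, 0.049], 0.68)]
board_top [([0.478, 0.103, 0.052], 0.83)]
board_middle [([0.456, 0.162, 0.026], 0.72)]
keeper [([0.603, -0.01, 0.046], 0.73)]
keeper_knob [([0.454, 0.159, 0.023], 0.18)]
cap_1 [([0.548, 0.277, 0.028], 0.77), ([0.498, 0.088, 0.068], 0.72), ([0.519, 0.009, 0.071], 0.7), ([0.619, 0.079, 0.025], 0.7), ([0.436, 0.027, 0.069], 0.65), ([0.752, -0.23, 0.028], 0.56)]
bow_cutter [([0.371, 0.349, 0.016], 0.75), ([0.486, -0.191, 0.028], 0.38)]
loose_cap_1 [([0.749, -0.229, 0.03], 0.68), ([0.438, 0.027, 0.071], 0.16)]
```

View pics/top0.png

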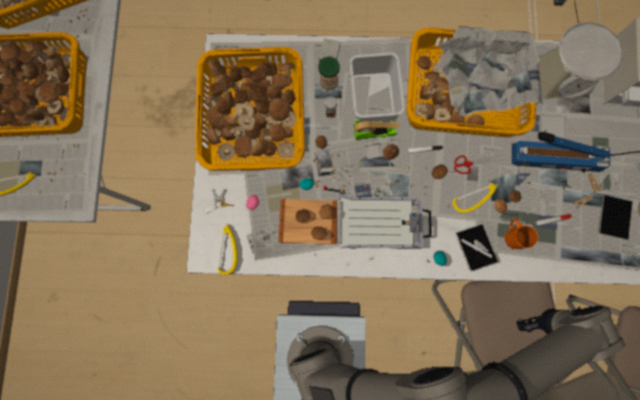

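View pics/side0.png

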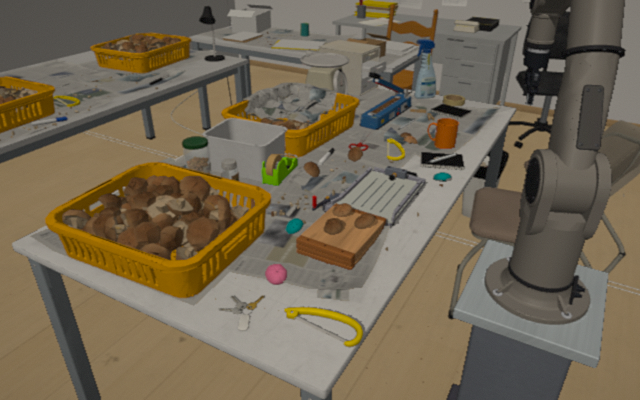

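The pile is at top (308,220), with the board's three caps on it and the carrier to its right (world -y). The red knob is at about top (342,190), side (314,202). Look-alikes to leave alone are pink at top (252,201) and turquoise at (306,183) and (440,257). I'll move the wrist camera over the pile for a close look.

apply_moves([
  [0,[0.85,-0.28,-0.5],-0.207],
  [0,[0.85,-0.28,-0.5],-0.207],
  [0,[0.85,-0.28,-0.5],-0.207],
  [0,[0.85,-0.28,-0.5],-0.207],
  [0,[0.85,-0.28,-0.5],-0.207],
  [0,[0.85,-0.28,-0.5],-0.207],
  [0,[0.85,-0.28,-0.5],-0.207],
  [0,[0.85,-0.28,-0.5],-0.207],
  [0,[0.85,-0.28,-0.5],-0.207],
  [0,[0.85,-0.28,-0.5],-0.207],
])

```text
t: 2.0
eef_pos: [0.3292, -0.551, 0.3313]
tool_rot: [-0.0, 0.707, 0.708, 0.0]
contact_force: [-0.3, 0.0, 0.1]
gripper_width: 1.001
grasp_force: 0.0
```

apply_moves([
  [0,[1,0.6,0],0],
  [0,[1,0.6,0],0],
  [0,[1,0.6,0],0],
  [0,[1,0.6,0],0],
  [0,[1,0.6,0],0],
])

```text
t: 2.5
eef_pos: [0.4513, -0.347, 0.3318]
tool_rot: [0.0, 0.707, 0.708, 0.001]
contact_force: [0.6, -0.1, 0.0]
gripper_width: 1.004
grasp_force: 0.0
```

apply_moves([
  [0,[1,0.2,-0.3],0],
  [0,[1,0.2,-0.3],0],
  [0,[1,0.2,-0.3],0],
  [0,[1,0.2,-0.3],0],
  [0,[1,0.2,-0.3],0],
])

```text
t: 3.0
eef_pos: [0.4909, -0.1443, 0.3937]
tool_rot: [0.001, 0.705, 0.709, 0.002]
contact_force: [-0.1, 0.3, 0.4]
gripper_width: 0.999
grasp_force: 0.0
```

apply_moves([
  [0,[1,0,0],0],
  [0,[1,0,0],0],
  [0,[1,0,0],0],
  [0,[1,0,0],0],
  [0,[1,0,0],0],
  [0,[1,0,0],0],
])

```text
t: 3.6
eef_pos: [0.489, 0.0497, 0.3913]
tool_rot: [0.0, 0.707, 0.707, -0.0]
contact_force: [-0.3, -0.2, -0.5]
gripper_width: 0.996
grasp_force: 0.0
```

```bash
cat > h.py <<'E'
from station import bot
import cv2,numpy as np
from scipy.spatial.transform import Rotation as R
def wrist(name):
    o=bot.get_obs(); p=bot.read_camera("wrist")
    T=np.eye(4); T[:3,:3]=R.from_quat(np.roll(o["tool_rot"],-1)).as_matrix(); T[:3,3]=o["eef_pos"]
    cv2.imwrite(f"pics/{name}.png",p["color"][:,:,::-1])
    C=T@p["hand_eye"]; np.savez(f"{name}.npz",K=p["intrinsics"],C=C)
    return p,o
def px2w(name,pts,z):
    d=np.load(f"{name}.npz"); K,C=d["K"],d["C"]; out=[]
    for u,v in pts:
        r=C[:3,:3]@np.linalg.solve(K,[u,v,1]); s=(z-C[2,3])/r[2]; out.append(C[:3,3]+s*r)
    return np.array(out)
def w2px(name,P):
    d=np.load(f"{name}.npz"); q=(np.linalg.inv(d["C"])@np.c_[P,np.ones(len(P))].T)[:3]
    q=d["K"]@q; return (q[:2]/q[2]).T
E
python3 - <<'E'
from h import *
p,o=wrist("w1"); print(o["t"],o["eef_pos"],o["contact_force"]); print(np.round(p["hand_eye"],3).tolist(),np.round(p["intrinsics"],1).tolist())
for t in ["carrier","board_top","board_middle","keeper","keeper_knob","cap_1","bow_cutter"]:
    print(t,[(np.round(d["point"],3).tolist(),round(d["confidence"],2)) for d in bot.look_for(p,t)][:6])
E
```

```text
3.6 [0.48895415 0.04970325 0.39130886] [-0.25161844 -0.20411944 -0.51371035]
[[0.001, -0.959, -0.284, 0.072], [1.0, 0.001, 0.0, 0.001], [0.0, -0.284, 0.959, -0.143], [0.0, 0.0, 0.0, 1.0]] [[339.2, 0.0, 315.9], [0.0, 339.2, 197.1], [0.0, 0.0, 1.0]]
carrier [([0.492, -0.171, 0.034], 0.64)]
board_top [([0.485, 0.084, 0.052], 0.56)]
board_middle []
keeper [([0.609, -0.026, 0.047], 0.59)]
keeper_knob [([0.6, -0.027, 0.041], 0.86), ([0.482, 0.084, 0.048], 0.64)]
cap_1 [([0.503, 0.08, 0.068], 0.92), ([0.52, -0.003, 0.068], 0.75), ([0.626, 0.071, 0.024], 0.73), ([0.445, 0.019, 0.071], 0.67), ([0.559, 0.244, 0.022], 0.51)]
bow_cutter [([0.522, -0.003, 0.069], 0.3)]
```

View pics/w1.png

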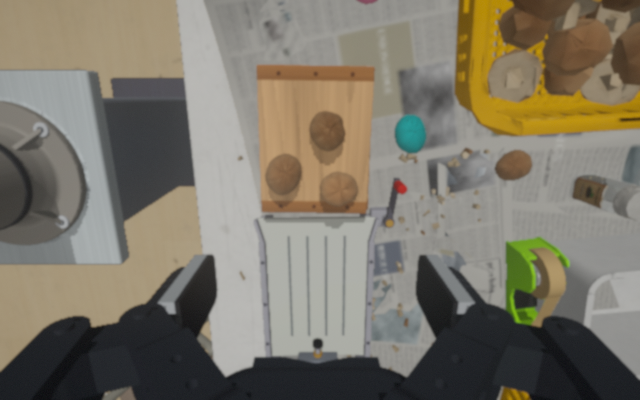

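The wrist view shows the pile's top board with corners at about (258,67), (374,67), (262,213) and (368,214). The carrier mouth is at row ~219, the keeper pivot at (388,223), the red knob at (400,187), the teal look-alike at (410,133) and the buffer at (318,342). I'll measure on an enlarged crop.

```bash
python3 - <<'E'
from h import *
im=cv2.imread("pics/w1.png")
c=cv2.resize(im[55:235,245:425],(0,0),fx=3.3,fy=3.3,interpolation=cv2.INTER_CUBIC)
for i in range(0,180,20):
    cv2.putText(c,str(55+i),(0,int(i*3.3)+5),0,.35,(0,255,255)); cv2.putText(c,str(245+i),(int(i*3.3)-8,10),0,.35,(0,0,255))
cv2.imwrite("pics/w1c.png",c); print(c.shape)
f=lambda a,z:print(np.round(px2w("w1",a,z),4).tolist())
f([(258,66),(374,67),(262,213),(368,214)],.048)
f([(262,219),(376,219),(260,219)],.03); f([(316,340),(318,347)],.04)
f([(388,223)],.045); f([(400,187)],.08); f([(410,133)],.02)
E
```

```text
(594, 594, 3)
[[0.4117, 0.1611, 0.048], [0.5675, 0.1601, 0.048], [0.408, -0.0476, 0.048], [0.5689, -0.0489, 0.048]]
[[0.4046, -0.0639, 0.03], [0.5849, -0.0636, 0.03], [0.4014, -0.0639, 0.03]]
[[0.4904, -0.2838, 0.04], [0.494, -0.2984, 0.04]]
[[0.6009, -0.0646, 0.045]]
[[0.6062, 0.002, 0.08]]
[[0.6306, 0.0698, 0.02]]
```

View pics/w1c.png

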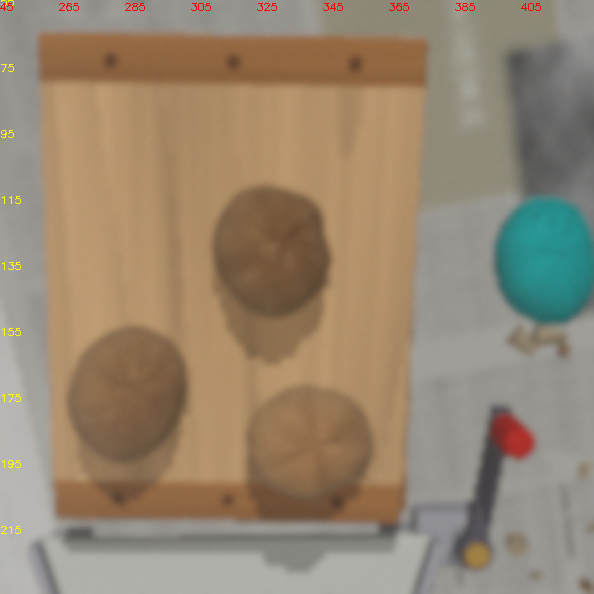

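The board is nearly aligned with the carrier: heading about -y, rear edge at y≈0.160, centre x≈0.489, with the carrier centre at x≈0.492. The deck mouth is at y≈-0.06, the pivot at about (0.603,-0.065) and the knob at about (0.606,0.002). I'll push with two part-open fingers on the rear face, so I go down behind the pile first to feel how high the fingertips are at that opening.

apply_moves([
  [0.3,[0.75,0,0],0],
  [0.3,[0.75,0,0],0],
  [0.3,[0.75,0,0],0],
  [0.3,[0.75,0,0.5],0],
  [0.3,[0.75,0,1],0],
  [0.3,[0.75,0,1],0],
  [0.3,[0.75,0,1],0],
  [0.3,[0.75,0,1],0],
], squeeze=20)

```text
t: 4.8
eef_pos: [0.4851, 0.1962, 0.1855]
tool_rot: [-0.002, 0.707, 0.707, -0.006]
contact_force: [-0.9, -0.2, 0.3]
gripper_width: 0.697
grasp_force: 0.0
```

apply_moves([
  [0.3,[0,0,0.3],0],
  [0.3,[0,0,0.6],0],
  [0.3,[0,0,0.8],0],
  [0.3,[0,0,0.8],0],
  [0.3,[0,0,0.8],0],
  [0.3,[0,0,0.8],0],
])

```text
t: 5.4
eef_pos: [0.4912, 0.2003, 0.0342]
tool_rot: [0.001, 0.707, 0.707, 0.002]
contact_force: [0.5, 0.1, 1.1]
gripper_width: 0.693
grasp_force: 0.0
```

apply_moves([
  [0.3,[0,0,0.05],0],
  [0.3,[0,0,0.08],0],
  [0.3,[0,0,0.1],0],
  [0.3,[0,0,0.1],0],
])

```text
t: 5.8
eef_pos: [0.4887, 0.1989, 0.011]
tool_rot: [-0.0, 0.707, 0.707, -0.0]
contact_force: [0.1, -0.0, -0.1]
gripper_width: 0.697
grasp_force: 0.0
```

apply_moves([
  [0.3,[0,0,0.015],0],
  [0.3,[0,0,0.015],0],
])

```text
t: 6.0
eef_pos: [0.4888, 0.1991, 0.0081]
tool_rot: [-0.0, 0.707, 0.707, -0.0]
contact_force: [-0.1, -0.5, -0.0]
gripper_width: 0.702
grasp_force: 0.0
```

```bash
python3 - <<'E'
from h import *
p,o=wrist("w2"); print(o["t"],o["eef_pos"],o["contact_force"])
p=bot.read_camera("side"); c=p["color"][190:350,220:420,::-1]; cv2.imwrite("pics/s2.png",cv2.resize(c,(0,0),fx=3.6,fy=3.6,interpolation=cv2.INTER_CUBIC))
E
```

```text
6.0 [0.4887958  0.19907114 0.00806003] [-0.12017028 -0.48630677 -0.01934293]
```

View pics/w2.png

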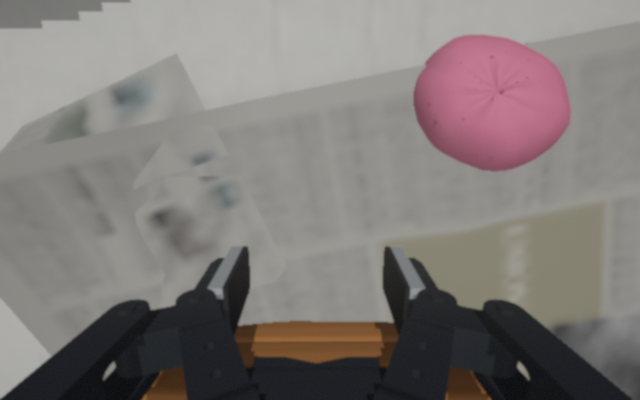

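View pics/s2.png

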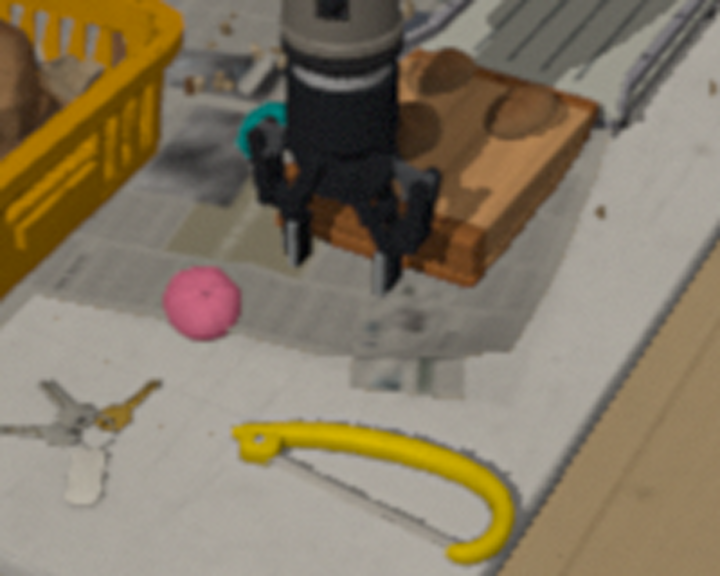

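Both views show the two fingers free behind the pile, clear of the pink look-alike, and they haven't touched the table yet. I'll keep feeling down.

apply_moves([
  [0.3,[0,0,0.015],0],
  [0.3,[0,0,0.015],0],
])

```text
t: 6.3
eef_pos: [0.4888, 0.199, 0.005]
tool_rot: [-0.0, 0.707, 0.707, -0.0]
contact_force: [-0.3, 0.4, 0.3]
gripper_width: 0.699
grasp_force: 0.0
```

apply_moves([
  [0.3,[0,0,0.015],0],
  [0.3,[0,0,0.015],0],
])

```text
t: 6.5
eef_pos: [0.4888, 0.199, 0.002]
tool_rot: [-0.0, 0.707, 0.707, -0.0]
contact_force: [0.1, -0.2, -0.6]
gripper_width: 0.704
grasp_force: 0.0
```

apply_moves([
  [0.3,[0,0,0.01],0],
  [0.3,[0,0,0.01],0],
])

```text
t: 6.7
eef_pos: [0.4888, 0.199, 0.0001]
tool_rot: [-0.0, 0.707, 0.707, -0.0]
contact_force: [-0.8, 0.4, -0.0]
gripper_width: 0.702
grasp_force: 0.0
```

apply_moves([
  [0.3,[0,0,0.01],0],
  [0.3,[0,0,0.01],0],
])

```text
t: 6.9
eef_pos: [0.4889, 0.199, -0.0019]
tool_rot: [-0.0, 0.707, 0.707, -0.0]
contact_force: [-0.6, -0.0, -0.5]
gripper_width: 0.699
grasp_force: 0.0
```

apply_moves([
  [0.3,[0,0,0.01],0],
  [0.3,[0,0,0.01],0],
])

```text
t: 7.1
eef_pos: [0.4888, 0.199, -0.0039]
tool_rot: [-0.0, 0.707, 0.707, -0.0]
contact_force: [0.3, -0.1, 0.8]
gripper_width: 0.698
grasp_force: 0.0
```

apply_moves([
  [0.3,[0,0,0.01],0],
  [0.3,[0,0,0.01],0],
])

```text
t: 7.3
eef_pos: [0.4891, 0.1992, -0.0049]
tool_rot: [0.0, 0.707, 0.707, -0.0]
contact_force: [-2.9, -1.6, 9.7]
gripper_width: 0.698
grasp_force: 5.2
```

Contact came at TCP z=-0.0045, so at this opening the tips sit about 4.5 mm above the TCP. I'll raise the tips to about 37 mm, against the top board only, and approach.

apply_moves([
  [0.3,[0,0,-0.1],0],
  [0.3,[0,0,-0.195],0],
  [0.3,[0,0,-0.195],0],
  [0.3,[-0.04,0,-0.195],0],
  [0.3,[-0.08,0,-0.195],0],
  [0.3,[-0.1,0,-0.195],0],
  [0.3,[-0.1,0,-0.195],0],
])

```text
t: 8.0
eef_pos: [0.4886, 0.1775, 0.0326]
tool_rot: [-0.0, 0.707, 0.707, -0.001]
contact_force: [0.2, -0.6, -0.2]
gripper_width: 0.7
grasp_force: 0.0
```

apply_moves([
  [0.3,[-0.01,0,0],0],
  [0.3,[-0.02,0,0],0],
  [0.3,[-0.03,0,0],0],
  [0.3,[-0.03,0,0],0],
])

```text
t: 8.4
eef_pos: [0.4889, 0.1732, 0.0333]
tool_rot: [-0.0, 0.707, 0.707, 0.0]
contact_force: [-1.6, -0.1, -0.2]
gripper_width: 0.702
grasp_force: 0.2
```

apply_moves([
  [0.3,[-0.015,0,0],0],
  [0.3,[-0.03,0,0],0],
  [0.3,[-0.045,0,0],0],
  [0.3,[-0.06,0,0],0],
  [0.3,[-0.075,0,0],0],
])

```text
t: 8.9
eef_pos: [0.4891, 0.1579, 0.0333]
tool_rot: [0.0, 0.707, 0.707, 0.0]
contact_force: [0.0, 2.1, -0.4]
gripper_width: 0.7
grasp_force: 1.0
```

```bash
python3 - <<'E'
from h import *
o=bot.get_obs(); print(o["contact_force"],o["torque"],o["grasp_force"])
p=bot.read_camera("top"); c=p["color"][170:280,250:450,::-1]; c1=cv2.resize(c,(0,0),fx=4,fy=4,interpolation=cv2.INTER_CUBIC)
cv2.imwrite("pics/t3.png",c1[:, :800])
E
```

```text
[ 0.01310328  2.05186075 -0.36889811] [ 0.42224636 -0.03701157  0.07136447] 1.0015552304685116
```

apply_moves([
  [0.3,[-0.02,0,0],0],
  [0.3,[-0.04,0,0],0],
  [0.3,[-0.06,0,0],0],
  [0.3,[-0.08,0,0],0],
  [0.3,[-0.1,0,0],0],
  [0.3,[-0.12,0,0],0],
  [0.3,[-0.14,0,0],0],
  [0.3,[-0.16,0,0],0],
])

```text
t: 9.75
eef_pos: [0.4891, 0.1259, 0.0334]
tool_rot: [0.0, 0.707, 0.707, 0.0]
contact_force: [0.8, 2.8, 0.8]
gripper_width: 0.703
grasp_force: 1.5
```

apply_moves([
  [0.3,[-0.02,0,0],0],
  [0.3,[-0.04,0,0],0],
  [0.3,[-0.06,0,0],0],
  [0.3,[-0.08,0,0],0],
  [0.3,[-0.1,0,0],0],
  [0.3,[-0.12,0,0],0],
])

```text
t: 10.35
eef_pos: [0.4891, 0.1019, 0.0333]
tool_rot: [0.0, 0.707, 0.707, 0.0]
contact_force: [-0.1, 3.7, 3.4]
gripper_width: 0.697
grasp_force: 1.8
```

```bash
python3 - <<'E'
from h import *
o=bot.get_obs(); print(o["t"],o["eef_pos"],o["contact_force"],o["torque"],o["grasp_force"])
p=bot.read_camera("side"); c=p["color"][150:290,270:450,::-1]
cv2.imwrite("pics/s3.png",cv2.resize(c,(0,0),fx=4,fy=4,interpolation=cv2.INTER_CUBIC))
E
```

```text
10.35 [0.48905704 0.10188084 0.03334579] [-0.07448482  3.7201617   3.36561283] [0.73743384 0.07623375 0.03065365] 1.768867224072892
```

View pics/s3.png

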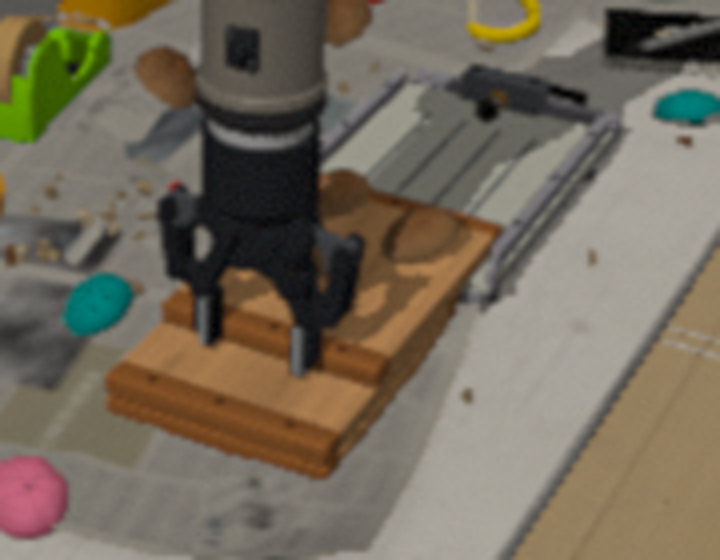

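The board is sliding straight into the guides with its caps still on it, and the fingers are pushing only the top board. I'll continue.

apply_moves([
  [0.3,[-0.02,0,0],0],
  [0.3,[-0.04,0,0],0],
  [0.3,[-0.06,0,0],0],
  [0.3,[-0.08,0,0],0],
  [0.3,[-0.1,0,0],0],
])

```text
t: 10.9
eef_pos: [0.4889, 0.0816, 0.0332]
tool_rot: [-0.0, 0.707, 0.707, -0.0]
contact_force: [0.2, 2.1, 1.5]
gripper_width: 0.697
grasp_force: 1.4
```

apply_moves([
  [0.3,[-0.02,0,0],0],
  [0.3,[-0.04,0,0],0],
  [0.3,[-0.06,0,0],0],
  [0.3,[-0.08,0,0],0],
  [0.3,[-0.1,0,0],0],
  [0.3,[-0.12,0,0],0],
  [0.3,[-0.14,0,0],0],
])

```text
t: 11.6
eef_pos: [0.4891, 0.0539, 0.0334]
tool_rot: [0.0, 0.707, 0.707, 0.0]
contact_force: [0.3, 2.4, 1.5]
gripper_width: 0.7
grasp_force: 1.5
```

apply_moves([
  [0.3,[-0.02,0,0],0],
  [0.3,[-0.04,0,0],0],
  [0.3,[-0.06,0,0],0],
  [0.3,[-0.08,0,0],0],
  [0.3,[-0.1,0,0],0],
  [0.3,[-0.12,0,0],0],
  [0.3,[-0.14,0,0],0],
  [0.3,[-0.16,0,0],0],
  [0.3,[-0.18,0,0],0],
  [0.3,[-0.2,0,0],0],
])

```text
t: 12.6
eef_pos: [0.4889, 0.0135, 0.0332]
tool_rot: [-0.0, 0.707, 0.707, -0.0]
contact_force: [0.4, 2.9, 0.6]
gripper_width: 0.695
grasp_force: 1.4
```

apply_moves([
  [0.3,[-0.02,0,0],0],
  [0.3,[-0.04,0,0],0],
  [0.3,[-0.06,0,0],0],
  [0.3,[-0.08,0,0],0],
  [0.3,[-0.1,0,0],0],
  [0.3,[-0.12,0,0],0],
  [0.3,[-0.14,0,0],0],
  [0.3,[-0.16,0,0],0],
  [0.3,[-0.18,0,0],0],
])

```text
t: 13.5
eef_pos: [0.4891, -0.0222, 0.0333]
tool_rot: [-0.0, 0.707, 0.707, -0.0]
contact_force: [1.2, 2.7, -1.5]
gripper_width: 0.698
grasp_force: 0.9
```

apply_moves([
  [0.3,[-0.015,0,0],0],
  [0.3,[-0.03,0,0],0],
  [0.3,[-0.045,0,0],0],
  [0.3,[-0.06,0,0],0],
  [0.3,[-0.07,0,0],0],
])

```text
t: 14.0
eef_pos: [0.4891, -0.0362, 0.0333]
tool_rot: [0.0, 0.707, 0.707, -0.0]
contact_force: [1.4, 1.0, -1.4]
gripper_width: 0.698
grasp_force: 0.9
```

apply_moves([
  [0.3,[-0.01,0,0],0],
  [0.3,[-0.02,0,0],0],
  [0.3,[-0.03,0,0],0],
  [0.3,[-0.04,0,0],0],
  [0.3,[-0.05,0,0],0],
  [0.3,[-0.06,0,0],0],
  [0.3,[-0.07,0,0],0],
])

```text
t: 14.7
eef_pos: [0.4891, -0.05, 0.0333]
tool_rot: [0.0, 0.707, 0.707, 0.0]
contact_force: [0.5, 2.0, -0.6]
gripper_width: 0.703
grasp_force: 1.0
```

apply_moves([
  [0.3,[-0.005,0,0],0],
  [0.3,[-0.01,0,0],0],
  [0.3,[-0.015,0,0],0],
  [0.3,[-0.02,0,0],0],
])

```text
t: 15.1
eef_pos: [0.4891, -0.0539, 0.0333]
tool_rot: [-0.0, 0.707, 0.707, 0.0]
contact_force: [0.4, 2.0, -0.4]
gripper_width: 0.7
grasp_force: 1.0
```

apply_moves([
  [0.3,[-0.005,0,0],0],
  [0.3,[-0.01,0,0],0],
])

```text
t: 15.3
eef_pos: [0.4891, -0.0559, 0.0333]
tool_rot: [0.0, 0.707, 0.707, 0.0]
contact_force: [1.0, 3.2, -0.8]
gripper_width: 0.698
grasp_force: 1.1
```

apply_moves([
  [0.3,[-0.005,0,0],0],
  [0.3,[-0.01,0,0],0],
])

```text
t: 15.5
eef_pos: [0.4891, -0.058, 0.0333]
tool_rot: [-0.0, 0.707, 0.707, -0.0]
contact_force: [-0.5, 1.8, -0.3]
gripper_width: 0.701
grasp_force: 1.1
```

apply_moves([
  [0.3,[-0.005,0,0],0],
])

```text
t: 15.6
eef_pos: [0.4891, -0.059, 0.0333]
tool_rot: [0.0, 0.707, 0.707, -0.0]
contact_force: [0.6, 2.0, 0.0]
gripper_width: 0.704
grasp_force: 1.1
```

apply_moves([
  [0.3,[-0.005,0,0],0],
])

```text
t: 15.7
eef_pos: [0.4891, -0.06, 0.0333]
tool_rot: [0.0, 0.707, 0.707, 0.0]
contact_force: [0.4, 1.3, -1.0]
gripper_width: 0.704
grasp_force: 1.1
```

apply_moves([
  [0.3,[-0.005,0,0],0],
])

```text
t: 15.8
eef_pos: [0.4891, -0.0609, 0.0333]
tool_rot: [0.0, 0.707, 0.707, 0.0]
contact_force: [0.7, 1.7, -1.7]
gripper_width: 0.699
grasp_force: 1.1
```

apply_moves([
  [0.3,[-0.005,0,0],0],
])

```text
t: 15.9
eef_pos: [0.4891, -0.0619, 0.0333]
tool_rot: [0.0, 0.707, 0.707, 0.0]
contact_force: [0.9, 1.9, -0.7]
gripper_width: 0.7
grasp_force: 1.1
```

apply_moves([
  [0.3,[-0.005,0,0],0],
])

```text
t: 16.0
eef_pos: [0.4891, -0.063, 0.0333]
tool_rot: [0.0, 0.707, 0.707, -0.0]
contact_force: [0.0, 2.3, 0.4]
gripper_width: 0.7
grasp_force: 1.1
```

apply_moves([
  [0.3,[-0.005,0,0],0],
])

```text
t: 16.1
eef_pos: [0.4891, -0.0638, 0.0333]
tool_rot: [-0.0, 0.707, 0.707, 0.0]
contact_force: [0.3, 3.6, -0.3]
gripper_width: 0.704
grasp_force: 2.2
```

apply_moves([
  [0.3,[-0.005,0,0],0],
])

```text
t: 16.2
eef_pos: [0.4892, -0.0642, 0.0333]
tool_rot: [-0.0, 0.707, 0.708, 0.0]
contact_force: [-0.2, 6.0, -0.9]
gripper_width: 0.699
grasp_force: 2.6
```

apply_moves([
  [0.3,[-0.004,0,0],0],
  [0.3,[-0.004,0,0],0],
])

```text
t: 16.4
eef_pos: [0.4892, -0.0647, 0.0333]
tool_rot: [-0.0, 0.707, 0.708, 0.001]
contact_force: [1.1, 4.7, -1.0]
gripper_width: 0.703
grasp_force: 2.7
```

apply_moves([
  [0.3,[-0.005,0,0],0],
  [0.3,[-0.005,0,0],0],
])

```text
t: 16.6
eef_pos: [0.4892, -0.0652, 0.0333]
tool_rot: [-0.001, 0.706, 0.708, 0.001]
contact_force: [0.5, 6.2, -0.7]
gripper_width: 0.701
grasp_force: 3.3
```

apply_moves([
  [0.3,[-0.006,0,0],0],
  [0.3,[-0.006,0,0],0],
  [0.3,[-0.006,0,0],0],
])

```text
t: 16.9
eef_pos: [0.4892, -0.0658, 0.0333]
tool_rot: [-0.001, 0.706, 0.708, 0.001]
contact_force: [0.4, 7.4, -0.4]
gripper_width: 0.699
grasp_force: 4.0
```

Buffer felt: 7.4 N in total, of which about 2 N is sliding friction, so the buffer gives gently. I'll back off, rise and look.

apply_moves([
  [0.3,[0.01,0,0],0],
  [0.3,[0.02,0,0],0],
  [0.3,[0.06,0,0],0],
  [0.3,[0.12,0,0],0],
  [0.3,[0.15,0,0],0],
  [0.3,[0.15,0,-0.2],0],
  [0.3,[0.15,0,-0.45],0],
  [0.5,[0.2,0.1,-0.7],0],
  [0.8,[0.3,0.2,-0.9],0],
  [1,[0.3,0.3,-1],0],
  [1,[0.3,0.3,-1],0],
  [1,[0.3,0.3,-1],0],
])

```text
t: 18.1
eef_pos: [0.5487, -0.0076, 0.233]
tool_rot: [0.0, 0.707, 0.707, -0.0]
contact_force: [-0.4, 0.6, -1.0]
gripper_width: 0.003
grasp_force: 0.0
```

apply_moves([
  [1,[0,0,0],0],
  [1,[0,0,0],0],
  [1,[0,0,0],0],
  [1,[0,0,0],0],
])

```text
t: 18.5
eef_pos: [0.5486, -0.008, 0.2328]
tool_rot: [-0.0, 0.707, 0.707, -0.0]
contact_force: [-0.6, 0.8, 0.8]
gripper_width: 0.001
grasp_force: 0.0
```

```bash
python3 - <<'E'
from h import *
p,o=wrist("w4"); print(o["t"],o["eef_pos"],o["contact_force"])
for t in ["keeper","keeper_knob","board_top","cap_1"]:
    print(t,[(np.round(d["point"],3).tolist(),round(d["confidence"],2)) for d in bot.look_for(p,t)][:6])
E
```

```text
18.5 [ 0.54857721 -0.00803795  0.23277096] [-0.5717172   0.75426125  0.84666412]
keeper [([0.608, -0.03, 0.048], 0.74), ([0.527, -0.065, 0.034], 0.53), ([0.493, -0.138, 0.054], 0.41)]
keeper_knob [([0.6, -0.022, 0.044], 0.97)]
board_top [([0.472, -0.104, 0.049], 0.95)]
cap_1 [([0.626, 0.066, 0.02], 0.82), ([0.542, -0.228, 0.051], 0.38)]
```

View pics/w4.png

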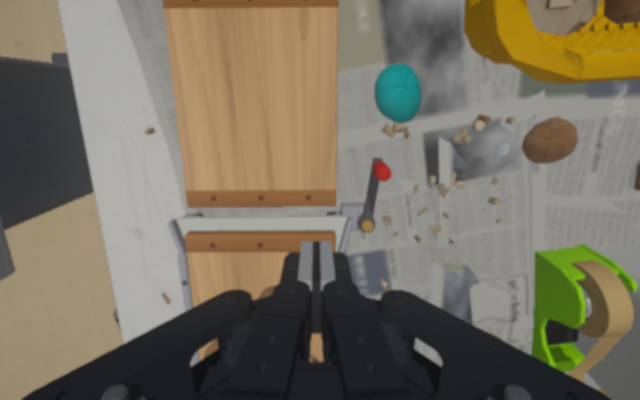

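The wrist view shows the board's rear batten inside the mouth (edge at row ~233, deck front edge at ~217). The lower boards are in place, the knob top is at (382,172) and the pivot at (368,225). Now I'll compute the knob arc.

```bash
python3 - <<'E'
from h import *
print("rear",px2w("w4",[(185,234),(335,232)],.046).round(4).tolist())
print("mouth",px2w("w4",[(185,217.5),(300,217)],.03).round(4).tolist())
print("pile front",px2w("w4",[(188,206),(335,205)],.032).round(4).tolist())
k=px2w("w4",[(382.5,172)],.08)[0];kb=px2w("w4",[(376,160)],.045)[0];pv=px2w("w4",[(368,225)],.045)[0]
print("knob",k,"bar tip",kb,"pivot",pv)
p=np.array(pv[:2]);d=k[:2]-p;r=np.hypot(*d);a0=np.arctan2(d[1],d[0]);print("r",r,"ang",np.degrees(a0))
print("end knob",p+[-.062,0])
E
```

```text
rear [[0.4118, -0.0741, 0.046], [0.5691, -0.0716, 0.046]]
mouth [[0.4072, -0.0616, 0.03], [0.5319, -0.0608, 0.03]]
pile front [[0.4127, -0.0478, 0.032], [0.5694, -0.0464, 0.032]]
knob [ 6.08407034e-01 -4.53604423e-05  8.00000000e-02] bar tip [0.60828829 0.00441146 0.045     ] pivot [ 0.60348065 -0.06409728  0.045     ]
r 0.0642410937891819 ang 85.60191001740574
end knob [ 0.54148065 -0.06409728]
```

apply_moves([
  [1,[0.015,0.48,0.1],0.125],
  [1,[0.015,0.48,0.1],0.125],
  [1,[0.015,0.48,0.2],0.125],
  [1,[0.015,0.48,0.3],0.125],
  [1,[0.015,0.48,0.4],0.125],
  [1,[0.015,0.48,0.4],0.125],
  [1,[0.015,0.48,0.4],0.125],
  [1,[0.015,0.48,0.4],0.125],
])

```text
t: 19.55
eef_pos: [0.6454, -0.0046, 0.1537]
tool_rot: [0.0, 0.923, 0.384, 0.0]
contact_force: [-1.6, 0.3, -0.2]
gripper_width: 0.001
grasp_force: 0.0
```

```bash
python3 - <<'E'
from h import *
o=bot.get_obs(); print(o["t"],o["eef_pos"].round(4),o["tool_rot"].round(3),o["q"].round(2))
M=R.from_quat(np.roll(o["tool_rot"],-1)).as_matrix(); p=np.array([.604,-.0645]); 
off=np.array([.0166,.0096]); start=np.array([.645,-.005])
u=lambda a,b:(M.T@np.r_[b-a,0]/.2).round(3).tolist()
print("corr",u(o["eef_pos"][:2],start), (o["eef_pos"][2]-.057)/.2)
c=lambda th:p+.0625*np.array([np.cos(th),np.sin(th)])+off
A=np.radians(np.r_[85.6,90:180:10j,180])
print("contact",u(start,c(A[0])))
for a in np.radians(range(90,186,5)): print(round(np.degrees(a)),c(a).round(4),u(c(A[0]),c(a)))
E
```

```text
19.55 [ 0.6454 -0.0046  0.1537] [0.    0.923 0.384 0.   ] [ 0.29  0.56 -0.53  1.67  0.32  1.   -1.13]
corr [-0.003, -0.0, -0.0] 0.4833170353568858
contact [-0.025, -0.113, -0.0]
90 [0.6206 0.0076] [-0.016, -0.018, -0.0]
95 [0.6152 0.0074] [-0.036, -0.036, -0.0]
100 [0.6097 0.0067] [-0.058, -0.053, -0.0]
105 [0.6044 0.0055] [-0.081, -0.067, -0.0]
110 [0.5992 0.0038] [-0.105, -0.08, -0.0]
115 [0.5942 0.0017] [-0.13, -0.091, -0.0]
120 [ 0.5893 -0.0008] [-0.156, -0.099, -0.0]
125 [ 0.5848 -0.0037] [-0.183, -0.105, -0.0]
130 [ 0.5804 -0.007 ] [-0.21, -0.108, -0.0]
135 [ 0.5764 -0.0107] [-0.237, -0.11, -0.0]
140 [ 0.5727 -0.0147] [-0.264, -0.108, -0.0]
145 [ 0.5694 -0.0191] [-0.291, -0.105, -0.0]
150 [ 0.5665 -0.0237] [-0.318, -0.099, -0.0]
155 [ 0.564  -0.0285] [-0.344, -0.091, -0.0]
160 [ 0.5619 -0.0335] [-0.369, -0.081, -0.0]
165 [ 0.5602 -0.0387] [-0.393, -0.068, -0.0]
170 [ 0.559 -0.044] [-0.416, -0.053, -0.0]
175 [ 0.5583 -0.0495] [-0.438, -0.037, -0.0]
180 [ 0.5581 -0.0549] [-0.458, -0.019, -0.0]
185 [ 0.5583 -0.0603] [-0.477, 0.002, -0.0]
```

apply_moves([
  [1,[0,0,0.15],0],
  [1,[0,0,0.3],0],
  [1,[0,0,0.42],0],
  [1,[0,0,0.48],0],
  [1,[0,0,0.48],0],
  [1,[0,-0.04,0.48],0],
  [1,[-0.01,-0.08,0.48],0],
  [1,[-0.02,-0.1,0.48],0],
  [1,[-0.025,-0.113,0.48],0],
  [1,[-0.025,-0.113,0.48],0],
])

```text
t: 20.55
eef_pos: [0.6254, 0.0079, 0.0579]
tool_rot: [0.0, 0.924, 0.383, 0.0]
contact_force: [0.7, -0.3, -0.1]
gripper_width: -0.004
grasp_force: 0.0
```

apply_moves([
  [1,[-0.016,-0.018,0],0],
  [1,[-0.036,-0.036,0],0],
  [1,[-0.058,-0.053,0],0],
  [1,[-0.081,-0.067,0],0],
  [1,[-0.105,-0.08,0],0],
])

```text
t: 21.05
eef_pos: [0.5989, 0.0049, 0.0574]
tool_rot: [-0.0, 0.924, 0.383, 0.0]
contact_force: [0.3, 2.8, 0.9]
gripper_width: 0.002
grasp_force: 1.3
```

```bash
python3 - <<'E'
from h import *
o=bot.get_obs(); print(o["t"],o["eef_pos"],o["contact_force"])
p=bot.read_camera("side"); c=p["color"][150:290,270:450,::-1]
cv2.imwrite("pics/s5.png",cv2.resize(c,(0,0),fx=4,fy=4,interpolation=cv2.INTER_CUBIC))
E
```

```text
21.05 [0.59885441 0.00486134 0.05739048] [0.25743353 2.79719277 0.87047573]
```

View pics/s5.png

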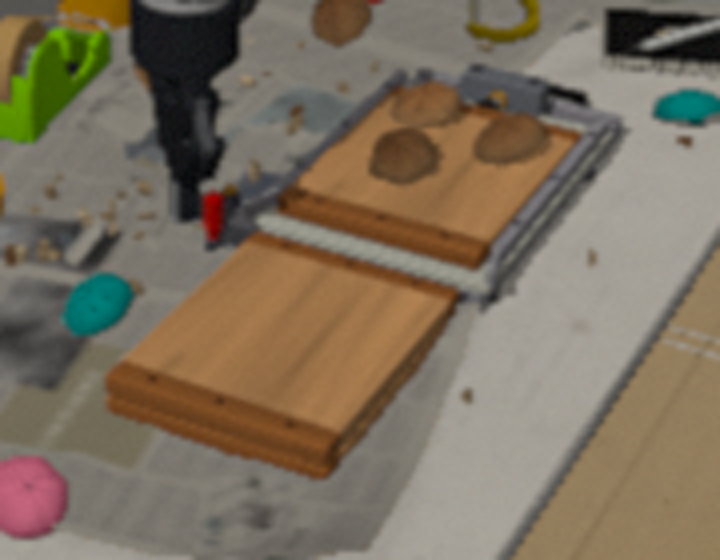

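The side view shows the board home with all three caps on it, and the red knob (212,218) swinging ahead of the finger. I'll continue the arc.

apply_moves([
  [1,[-0.025,-0.011,0],0],
  [1,[-0.051,-0.019,0],0],
  [1,[-0.078,-0.025,0],0],
  [1,[-0.105,-0.028,0],0],
  [1,[-0.132,-0.03,0],0],
  [1,[-0.159,-0.028,0],0],
  [1,[-0.186,-0.025,0],0],
  [1,[-0.213,-0.019,0],0],
])

```text
t: 21.9
eef_pos: [0.5663, -0.0238, 0.0573]
tool_rot: [0.0, 0.924, 0.383, -0.0]
contact_force: [-0.5, 2.5, 0.3]
gripper_width: 0.002
grasp_force: 0.6
```

apply_moves([
  [1,[-0.026,0.008,0],0],
  [1,[-0.051,0.018,0],0],
  [1,[-0.075,0.031,0],0],
  [1,[-0.098,0.046,0],0],
  [1,[-0.11,0.054,0],0],
])

```text
t: 22.4
eef_pos: [0.5587, -0.0474, 0.0573]
tool_rot: [0.0, 0.924, 0.383, -0.0]
contact_force: [-0.0, 1.5, -0.4]
gripper_width: 0.001
grasp_force: 0.5
```

apply_moves([
  [1,[-0.01,0.009,0],0],
  [1,[-0.02,0.018,0],0],
  [1,[-0.03,0.026,0],0],
  [1,[-0.03,0.026,0],0],
])

```text
t: 22.8
eef_pos: [0.5582, -0.055, 0.0573]
tool_rot: [0.0, 0.924, 0.383, -0.0]
contact_force: [-0.4, 0.2, 0.4]
gripper_width: -0.001
grasp_force: 0.2
```

apply_moves([
  [1,[-0.004,0.004,0],0],
  [1,[-0.008,0.008,0],0],
])

```text
t: 23.0
eef_pos: [0.5581, -0.0566, 0.0573]
tool_rot: [-0.0, 0.924, 0.383, -0.0]
contact_force: [-0.0, 1.6, -0.1]
gripper_width: -0.002
grasp_force: 0.5
```

Now purely along -y (tool -x, +y in equal parts) in small steps until the end stop is felt.

apply_moves([
  [1,[-0.004,0.004,0],0],
  [1,[-0.008,0.008,0],0],
])

```text
t: 23.2
eef_pos: [0.5585, -0.0582, 0.0574]
tool_rot: [-0.0, 0.924, 0.383, 0.001]
contact_force: [2.1, 2.5, 0.1]
gripper_width: 0.001
grasp_force: 1.2
```

apply_moves([
  [1,[-0.004,0.004,0],0],
  [1,[-0.008,0.008,0],0],
])

```text
t: 23.4
eef_pos: [0.559, -0.0609, 0.0576]
tool_rot: [0.0, 0.924, 0.383, 0.001]
contact_force: [3.7, 3.6, -0.4]
gripper_width: -0.001
grasp_force: 1.8
```

apply_moves([
  [1,[-0.01,0.005,0],0],
  [1,[-0.01,0.005,0],0],
])

```text
t: 23.6
eef_pos: [0.5586, -0.0632, 0.0577]
tool_rot: [0.0, 0.924, 0.383, 0.001]
contact_force: [4.3, 3.2, -0.7]
gripper_width: -0.0
grasp_force: 3.1
```

apply_moves([
  [1,[0.03,0,0],0],
  [1,[0.1,0,0],0],
  [1,[0.2,0,0],0],
  [1,[0.2,0,-0.2],0],
  [1,[0.2,0,-0.45],0],
  [1,[0.2,0,-0.7],0],
  [1,[0.2,0,-0.9],0],
  [1,[0.2,0,-0.9],0],
])

```text
t: 24.4
eef_pos: [0.5892, -0.0341, 0.2436]
tool_rot: [0.002, 0.924, 0.383, 0.004]
contact_force: [0.7, 0.3, -0.4]
gripper_width: 0.0
grasp_force: 0.0
```

apply_moves([
  [1,[0,0,0],-0.125],
  [1,[0,0,0],-0.125],
  [1,[0,0,0],-0.125],
  [1,[0,0,0],-0.125],
  [1,[0,0,0],-0.125],
  [1,[0,0,0],-0.125],
  [1,[0,0,0],-0.125],
])

```text
t: 25.1
eef_pos: [0.5853, -0.035, 0.2363]
tool_rot: [-0.001, 0.707, 0.707, -0.001]
contact_force: [-0.3, -0.1, -0.3]
gripper_width: 0.0
grasp_force: 0.0
```

```bash
python3 - <<'E'
from h import *
p,o=wrist("w6"); print(o["t"],o["eef_pos"],o["contact_force"])
for t in ["keeper","keeper_knob","board_top","board_middle"]:
    print(t,[(np.round(d["point"],3).tolist(),round(d["confidence"],2)) for d in bot.look_for(p,t)][:6])
im=cv2.imread("pics/w6.png"); cv2.imwrite("pics/w6c.png",cv2.resize(im[120:320,130:380],(0,0),fx=3,fy=3,interpolation=cv2.INTER_CUBIC))
E
```

```text
25.1 [ 0.58526977 -0.03503125  0.23625641] [-0.29493176 -0.13002404 -0.34307481]
keeper [([0.57, -0.063, 0.046], 0.65), ([0.51, -0.068, 0.036], 0.52)]
keeper_knob [([0.563, -0.06, 0.042], 0.71), ([0.472, -0.116, 0.05], 0.61), ([0.509, -0.07, 0.038], 0.18)]
board_top [([0.471, -0.116, 0.049], 0.71)]
board_middle [([0.494, 0.045, 0.037], 0.66)]
```

View pics/w6c.png

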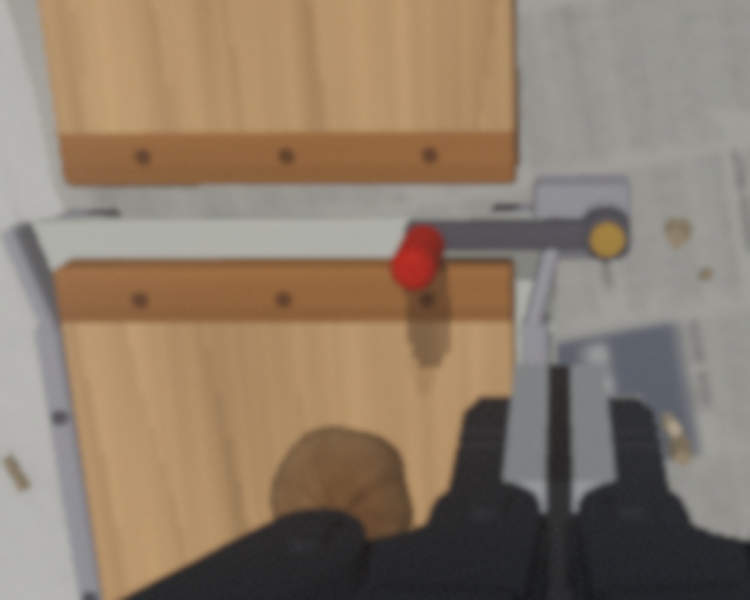

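```bash
python3 - <<'E'
from h import *
k=px2w("w6",[(268,209.3)],.08)[0];pv=px2w("w6",[(332.3,199.7)],.045)[0]
d=(k-pv)[:2]; print(k,pv,np.hypot(*d),np.degrees(np.arctan2(d[1],d[0])))
# bar upper edge & deck front edge & board rear edge directions
e=px2w("w6",[(130+420/3,120+221/3),(130+580/3,120+221/3)],.045); m=px2w("w6",[(130+120/3,120+219/3),(130+400/3,120+219/3)],.03); b=px2w("w6",[(130+75/3,120+262/3),(130+390/3,120+260/3)],.046)
for a in (e,m,b): v=a[0]-a[1]; print(a.round(4).tolist(),np.degrees(np.arctan2(v[1],v[0])))
E
```

```text
[ 0.54105145 -0.06339123  0.08      ] [ 0.60248443 -0.0645661   0.045     ] 0.06144420843506653 178.90438033546866
[[0.5385, -0.0582, 0.045], [0.5932, -0.0581, 0.045]] -179.87617005589192
[[0.4291, -0.062, 0.03], [0.5292, -0.0618, 0.03]] -179.87644797194014
[[0.4189, -0.0729, 0.046], [0.5278, -0.072, 0.046]] -179.48837577520422
```

The keeper bar is parallel to the mouth edge (179–180°) behind the board, its end stop was felt, and the arm is clear of everything.

```bash
python3 -c "
from station import bot
print(bot.hand_in())"
```

```text
the job is handed in; nothing more can be done
None
```

The job is handed in, with no verdict returned: the top board is pressed home gently against the buffer (7.4 N total push, about 2 N of it friction), its caps are still on it, the lower boards look undisturbed, and the keeper is fully across behind it.

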